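Slide the towel ring round the bent rail and park it behind the keeper

ROBOT

A 7-joint arm with a two-finger parallel gripper is mounted at the origin on a cart in front of the work surface, level with it; the furniture and walls round the work are solid. World frame = base frame: x ahead of the robot, y to its left, z up, the work surface at z = 0. Lengths are in m, angles in rad, forces in N, time in s.
With the tool pointing down it reaches from about 0.4 to 0.9 m from the base axis. Payload 5.6 kg.
Tool frame: the origin (TCP) lies midway between the tips of the shut fingers; the grasp point (between the pads) lies 19 mm behind it; z points along the fingers, y is the line along which they close (so a half turn about z gives the same grasp; the last joint's range is limited). The gripper opens to 92 mm and grips with 3 to 60 N. Pads are 20 mm wide; open, the fingers measure 128 mm over their backs; the gripper's body (75 mm by 189 mm) begins 69 mm behind the grasp point.
Start: joints at [1.142, 0.468, -0.012, 1.603, 0.006, 1.071, -0.056], TCP at [0.245, -0.602, 0.215] pointing down, gripper open.
Joint ranges: [-2.53, 2.53], [-0.31, 2.02], [-1.57, 1.55], [0.28, 2.44], [-1.29, 4.43], [0.15, 1.84], [-2.92, 2.92]. Speed limits (rad/s): [2.57, 2.57, 3.14, 3.14, 3.14, 3.14, 3.14].

INTERFACE

Orientations are given as a 3x3 rotation matrix whose columns are the frame's x, y, z axes.
In Python, from station import manip gives the robot as it stands.
- The arm moves only by the tool move_arm, never from a script. Its arguments are lists of equal length, an entry for each row: "gripper": the finger opening in mm, from 0 to 91.9; "linear": the shift along the world's x, y, z in mm, a list of three; "twist": the turn about the world's z in degrees. In form: {"gripper": [gripper, ...], "linear": [[tx, ty, tz], ...], "twist": [twist, ...]}. A call has 1 to 10 rows; each row shifts and turns the commanded pose from where the row before left it; what a row does not reach is not made up. A row lasts 1/12 s, in which the tool goes at most 41.7 mm and 7.16 degrees, less where a joint would pass 70% of its speed; a pose out of reach is approached as far as the arm can. A call with a gripper value outside its range is refused whole. The fingers move at their own pace and stop on an object; "squeeze" is the grip in N (left out, the last holds). Time passes only in rows, so rows that do not move let the fingers close. It gives the time, the measured TCP pose, the force, the opening and the grip force at its end, in the units of the state.
- manip.get_state(): the state, without advancing time (a new reading comes with each control period).
- manip.grab_frame(name): name is "scene" or "top" or "wrist"; returns (picture, depth): 400x640x3 uint8, red, green, blue; 400x640 float32, m along the optical axis (not along the pixel's ray), 0 where there is no reading.
- manip.calibration(name): a dict with "intrinsics" (3x3 intrinsics, pixels), "eye" and "orientation" of the camera in the world. Camera axes: x right, y down, z forward; pixel columns grow to the right and rows downward; lengths in m; the calibration is good to about 2 mm. A picture is of the moment at which its call begins: read the wrist's pose just before it. calibration takes no time and is no camera call; for the wrist camera it gives the pose at the moment of the call.
- manip.finish_job(): hands the job in; it is judged then, once.
Trained networks look in the newest picture that a camera, given by its name, has taken for a name from the list of things; names that differ only in an ending like _2 or _b are one class to them, and where a whole thing is asked for, a point or a joint stands for the part that bears it (a point fixed in the world has none). Each returns a list of dicts, best first, with "score" (0 to 1); they miss things now and then, are a little off and sometimes report something else, mostly with a low value. They report only what shows in the picture. A call takes as long as a camera call. They do not tell look-alikes from the thing itself.
- manip.look_for(thing, camera): "at" ([column, row] in pixels, amid what is visible of it).
- manip.tip_of(thing, camera): "at" ([column, row] in pixels: a listed point, or the origin of a listed thing).
The state is a dict: "time": time; "joint_pos": joint angles; "joint_velocities": joint speeds; "joint_torque": joint torques, N m; "ee_pos": TCP position; "eef_rot": TCP orientation; "wrist_force": force on the tool from outside, world axes, zero at the start; "ft_torque": the same for the moment, N m; "finger_gap": opening from 0.0 (shut) to 1.0 (fully open); "finger_force": force on a finger pad.
Only numpy, scipy, OpenCV 4.12 (cv2) and the standard library are available. Lean on these libraries where they do the work, as an engineer would, in place of code of your own. Each camera call takes 0.05 s, during which the arm holds its last target. There are 200 camera calls.

TASK

Slide the brass towel ring along the bent steel towel rail, round both corners and past the red sprung keeper, until it bears firmly on the rubber end stop: feel for the stop and do not ram it. Leave the ring hanging there, with the keeper sprung upright behind it, and do not knock the mug, the salt shaker or the spice jar about.

Things in the scene. Friction and masses are not known exactly. Their poses are not given: they have to be found in the camera images.
- towel_rail: Free-standing rail of 12 mm round steel bar, fixed. Origin on the worktop, z up; mm in its frame: bar axis level at z = 150; from above it is Z-shaped: first leg from (-70, 190) along -y, first corner at (-70, 50), middle leg along +x, second corner at (70, 50), last leg along -y to (70, -170). A 12 mm post with a dark round foot, 90 across, 24 high, under each end. Nothing else hangs over it.
- rail_start (a point): Top of the post at the start of the first leg, on the bar's axis, at (-70, 190, 150) mm in the rail's frame.
- rail_corner1 (a point): Where the axes of the first and middle legs would cross, (-70, 50, 150) mm in the rail's frame. The bar rounds this corner in a quarter circle of 40 mm radius about (-30, 90), so the bend starts and ends 40 mm from here.
- rail_corner2 (a point): Where the axes of the middle and last legs would cross, (70, 50, 150) mm in the rail's frame. The bar rounds this corner in a quarter circle of 40 mm radius about (30, 10).
- towel_ring: Closed brass ring, 110 to 230 g, of 12 mm round bar, 122 mm outside diameter; origin at its centre, y axis = ring's axis. Hangs loose on the bar that passes through it, centre 43 mm below the bar's axis, top 18 mm above. Starts on the first leg. Pushed on one side of the bar only it twists aside; open fingers astride the bar, tips about 25 mm below its axis, push it squarely along.
- end_stop: Black rubber disc, 48 mm in diameter, 10 mm thick, fixed round the bar on the last leg. Origin at the centre of the face that the ring meets, (70, -130, 150) mm in the rail's frame; the face looks along the rail's +y. The ring bears on it with its centre about 6 mm before the face. Ring on stop: 3 N or more is firm, over 40 N is ramming.
- keeper (a joint): Lean of the red keeper, rad: 0 upright (its rest) to 1.35. Two prongs, 8 mm thick, 14 mm either side of the bar's axis. It leans only towards the stop, against a spring of 0.16 N m, 0.35 N m at 1 rad: the ring must be pushed with some 4 to 10 N to lay it down and pass over. It snaps up behind the ring only when the ring is nearly at the stop; then the ring cannot slide back.
- keeper_pivot (a point): Middle of the keeper's pivot (a cross pin 36 mm long in x, on a small bracket under the bar), 30 mm below the bar's axis, at (70, -55, 120) mm in the rail's frame.
- keeper_tip (a point): Middle between the tops of the two keeper prongs, 60 mm from the pivot, 30 mm above the bar's axis when upright.
- mug: Bystander: white mug with green dots and a handle, 90 x 130 x 105 mm; origin under its middle.
- salt: Bystander: salt shaker, clear glass with grey top, 44 mm across, 90 mm high; origin under its middle.
- jar: Bystander: spice jar with green label and black cap, 45 mm across, 105 mm high; origin under its middle.
There are look-alikes about, which are no part of the job. What is shaped like the towel_ring but turquoise is not meant.

How it is judged:
On the way, in this order (a step that is already met when the one before it is completed fails the run):
1. the ring is round both corners, on the last leg before the keeper (x of towel_ring in the frame of towel_rail between 0.045 and 0.095 m and y of towel_ring in the frame of towel_rail between -0.06 and 0.005 m).
2. past the keeper, the ring bears firmly on the end stop (3 N or more) (x of towel_ring in the frame of towel_rail between 0.045 and 0.095 m and y of towel_ring in the frame of towel_rail below -0.1 m and contact force between towel_ring and end_stop above 3 N), for 0.15 s.
At the end, for the whole second after the job is handed in: The ring hangs on the last leg at the end stop (its centre within 16 mm of where it bears on it), nearly still (under 60 mm/s), with the keeper upright behind it (lean under 0.15 rad) (x of towel_ring in the frame of towel_rail between 0.045 and 0.095 m and y of towel_ring in the frame of towel_rail between -0.142 and -0.108 m and z of towel_ring in the frame of towel_rail between 0.09 and 0.125 m and value of joint keeper below 0.15 rad and linear speed of towel_ring below 0.06 m/s); the robot touches nothing.
It fails at once if the ring is rammed on the end stop (over 40 N) (contact force between towel_ring and end_stop above 40 N).
It fails at once if a bystander (mug, salt shaker, spice jar) is moved more than 30 mm (distance of any of mug, salt, jar from where it was at the start of the episode above 0.03 m).
It also fails if it takes over 54 s, if anything falls off the work surface, if the arm or the gripper's body presses on something with over 40 N, if the wrist force passes 120 N, or if a joint passes its speed limit or range.

## Working session

There is one attempt and no reset: what is moved stays moved. The work goes in short steps, Python scripts to look and compute and a tool call to move; the robot and the scene stay as the last step left them, time stands still between calls to the robot, and variables do not carry over. Pictures are saved under pics/ and viewed, at most 10 in all, crops included, and the job is handed in when it is done.

Besides the shell and the picture viewer there is one more tool, called after "Emit:" as name(argument=value, ...) on one line, values as JSON. move_arm: Moves the arm, as the interface text tells. Its arguments: {"type":"object","properties":{"gripper":{"type":"array"},"linear":{"type":"array"},"twist":{"type":"array"},"squeeze":{"type":"number"}},"required":["gripper","linear","twist"]}

```bash
ls; mkdir -p pics; cat > h.py <<'E'
import numpy as np, cv2
from station import manip
def proj(cam,P):
    c=manip.calibration(cam);K=np.array(c["intrinsics"]);R=np.array(c["orientation"]);e=np.array(c["eye"])
    q=(np.atleast_2d(P)-e)@R@K.T
    return q[:,:2]/q[:,2:]
def onz(cam,uv,z):
    c=manip.calibration(cam);K=np.array(c["intrinsics"]);R=np.array(c["orientation"]);e=np.array(c["eye"])
    d=R@np.linalg.inv(K)@[uv[0],uv[1],1]
    return e+d*(z-e[2])/d[2]
E
python3 - <<'E'
from h import *
out=[]
for n in("top","scene"):
    im,d=manip.grab_frame(n); cv2.imwrite(f"pics/{n}0.png",im[:,:,::-1]); np.save(f"pics/{n}0d.npy",d)
    print(n,manip.calibration(n)["eye"])
    for t,z in(("rail_start",.15),("rail_corner1",.15),("rail_corner2",.15),("towel_ring",.107),("end_stop",.15),("keeper_pivot",.12),("keeper_tip",.18),("mug",0),("salt",0),("jar",0)):
        for r in manip.tip_of(t,n)[:3]:
            print(t,np.round(r["at"],1),round(r["score"],2),np.round(onz(n,r["at"],z),3))
E
```

```text
pics
top [0.38460696 0.00741633 1.33690798]
rail_corner1 [307.5 227.4] 0.96 [0.474 0.061 0.15 ]
rail_corner1 [291.6 183.8] 0.82 [0.611 0.109 0.15 ]
rail_corner2 [307.5 227.4] 0.96 [0.474 0.061 0.15 ]
rail_corner2 [291.6 183.8] 0.82 [0.611 0.109 0.15 ]
towel_ring [218.1 276. ] 0.86 [0.33  0.345 0.107]
towel_ring [223.2 224.4] 0.73 [0.492 0.332 0.107]
towel_ring [289. 234.] 0.52 [0.458 0.122 0.107]
end_stop [348.2 171.9] 0.46 [ 0.646 -0.068  0.15 ]
keeper_pivot [323.  177.2] 0.75 [0.636 0.011 0.12 ]
keeper_pivot [305.9 228.7] 0.3 [0.473 0.068 0.12 ]
keeper_tip [324.8 177.2] 0.53 [0.624 0.006 0.18 ]
mug [413.9 208.4] 0.97 [ 0.545 -0.301  0.   ]
salt [236.4 171.5] 0.59 [0.687 0.317 0.   ]
salt [290.  183.3] 0.23 [0.642 0.128 0.   ]
jar [336.1 259.9] 0.7 [ 0.373 -0.028  0.   ]
scene [-0.05657459  0.50871025  0.84339013]
rail_start [289.4 248.5] 0.74 [0.441 0.197 0.15 ]
rail_corner1 [282.5 195.4] 0.85 [0.605 0.1   0.15 ]
rail_corner1 [321.6 215.2] 0.83 [0.478 0.067 0.15 ]
rail_corner1 [370.3 261.1] 0.45 [0.291 0.077 0.15 ]
rail_corner2 [282.5 195.4] 0.85 [0.605 0.1   0.15 ]
rail_corner2 [321.6 215.2] 0.83 [0.478 0.067 0.15 ]
rail_corner2 [370.3 261.1] 0.45 [0.291 0.077 0.15 ]
towel_ring [309.7 238.3] 0.75 [0.466 0.117 0.107]
towel_ring [256.5 344.9] 0.67 [0.311 0.377 0.107]
end_stop [317.6 163. ] 0.71 [ 0.656 -0.066  0.15 ]
keeper_pivot [306.3 184.3] 0.88 [0.628 0.    0.12 ]
keeper_tip [301.2 167.4] 0.57 [0.639 0.008 0.18 ]
keeper_tip [391.7 185.2] 0.39 [ 0.421 -0.131  0.18 ]
mug [393.  188.8] 0.89 [ 0.534 -0.295  0.   ]
salt [208.8 253.9] 0.6 [0.68  0.316 0.   ]
jar [372.6 255.2] 0.68 [ 0.377 -0.036  0.   ]
```

```bash
python3 - <<'E'
from h import *
a=cv2.imread("pics/top0.png")[110:310,190:450];cv2.imwrite("pics/a.png",cv2.resize(a,None,fx=3,fy=3)[:600,:780])
a=cv2.imread("pics/scene0.png")[130:330,210:450];cv2.imwrite("pics/b.png",cv2.resize(a,None,fx=3,fy=3))
E
```

```text
(no output)
```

View pics/a.png

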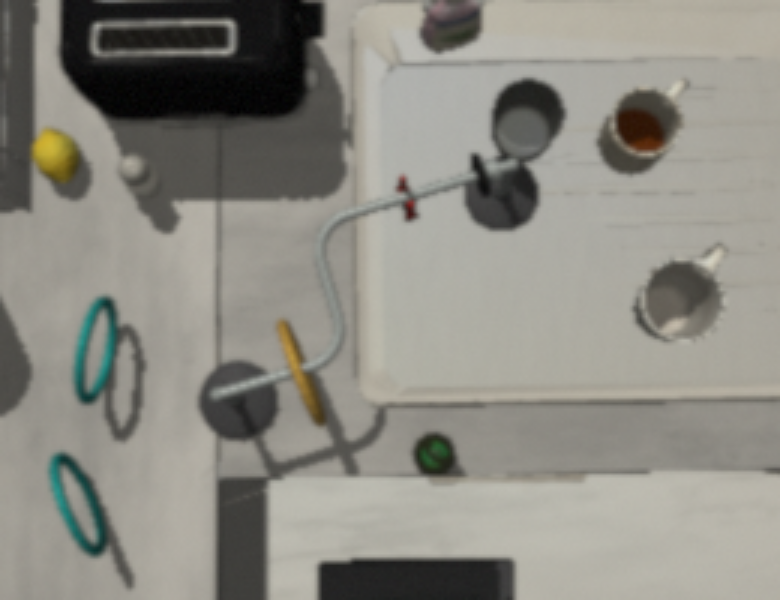

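View pics/b.png

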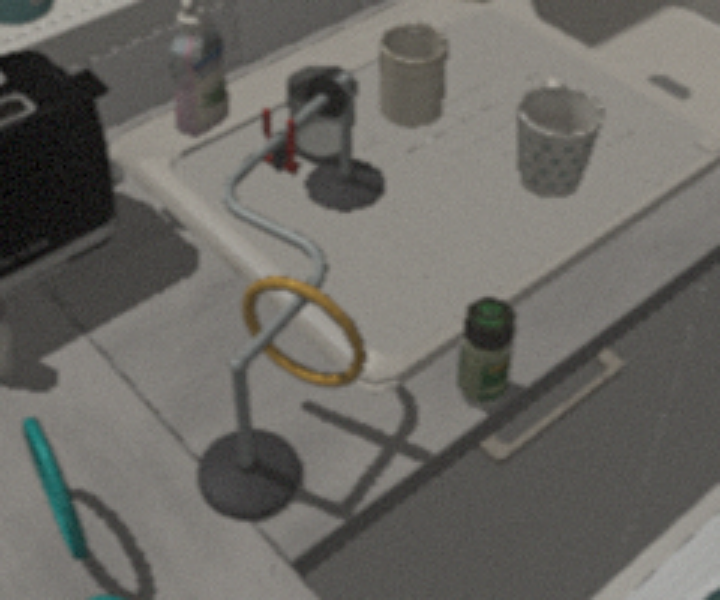

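The things that could be taken for the ring are the brass ring at top (290,233), the turquoise ring at (222,227) and the turquoise ring at (215,278). I choose the brass one, which is threaded on the bar and shows clearly in both crops. The start post is at top (262,242), the keeper at (325,176) and the stop at (351,168).

Next I fit the rail pose.

```bash
cat >> h.py <<'E'
def T(p,th): 
    c,s=np.cos(th),np.sin(th); return lambda q:np.column_stack([np.atleast_2d(q)[:,:2]@np.array([[c,s],[-s,c]])+p,np.atleast_2d(q)[:,2]])
def line():
    L=[(-70,190-i) for i in range(0,101,5)]
    L+=[(-30-40*np.cos(a),90-40*np.sin(a)) for a in np.linspace(0,np.pi/2,12)]
    L+=[(x,50) for x in range(-30,31,5)]
    L+=[(30+40*np.sin(a),10+40*np.cos(a)) for a in np.linspace(0,np.pi/2,12)]
    L+=[(70,10-i) for i in range(0,181,5)]
    return np.column_stack([np.array(L)/1000,np.full(len(L),.15)])
E
python3 - <<'E'
from h import *
from scipy.optimize import least_squares
pts={"top":[((-70,50,150),(307.5,227.4)),((70,50,150),(291.6,183.8)),((70,-55,120),(323,177.2)),((70,-130,150),(348.2,171.9)),((70,-55,180),(324.8,177.2)),((-70,190,150),(261.7,241.7))],
"scene":[((-70,190,150),(289.4,248.5)),((-70,50,150),(321.6,215.2)),((70,50,150),(282.5,195.4)),((70,-130,150),(317.6,163)),((70,-55,120),(306.3,184.3)),((70,-55,180),(301.2,167.4))]}
def f(x): 
    t=T(x[:2],x[2]); return np.concatenate([(proj(c,t(np.array([p[0] for p in v])/1000.))-[p[1] for p in v]).ravel() for c,v in pts.items()])
r=least_squares(f,[.55,.07,.25],loss="soft_l1");print(r.x,np.degrees(r.x[2]));print(np.round(r.fun.reshape(-1,2),1).tolist())
# refine on top depth: bar points near z .15
c=manip.calibration("top");K=np.array(c["intrinsics"]);R=np.array(c["orientation"])
d=np.load("pics/top0d.npy");v,u=np.mgrid[:400,:640]
P=(np.linalg.inv(K)@np.stack([u,v,np.ones_like(u)]).reshape(3,-1)*d.ravel()).T@R.T+c["eye"]
q0=T(r.x[:2],r.x[2])(line())
from scipy.spatial import cKDTree
m=(abs(P[:,2]-.153)<.012);Q=P[m];dd,_=cKDTree(q0[:,:2]).query(Q[:,:2]);Q=Q[dd<.014];print(len(Q),np.median(Q[:,2]))
def g(x): return cKDTree(T(x[:2],x[2])(line())[:,:2]).query(Q[:,:2])[0]
r2=least_squares(g,r.x,loss="soft_l1",f_scale=.004);print(r2.x,np.sqrt(np.mean(r2.fun**2)))
for n in("top","scene"):
    im=cv2.resize(cv2.imread(f"pics/{n}0.png"),None,fx=3,fy=3)
    for x,col in((r.x,(0,0,255)),(r2.x,(255,0,0))):
        for p in proj(n,T(x[:2],x[2])(line())): cv2.circle(im,tuple(int(k) for k in (p*3+1)),1,col,-1)
    im=im[420:820,700:1200] if n=="top" else im[450:850,750:1250]
    cv2.imwrite(f"pics/ov_{n}.png",im)
a=np.hstack([cv2.imread(f"pics/ov_{n}.png")[:,50:450] for n in("top","scene")]);cv2.imwrite("pics/ov.png",a)
# ring & obstacles
bg=cv2.imread("pics/top0.png").astype(int)
g_=((bg[...,2]-bg[...,0])>50)&(bg[...,2]>100)&(bg[...,1]<bg[...,2]);vv,uu=np.nonzero(g_[200:260,270:310]);print("ring px",uu.mean()+270,vv.mean()+200)
iv=np.linalg.inv(np.array([[np.cos(r2.x[2]),-np.sin(r2.x[2])],[np.sin(r2.x[2]),np.cos(r2.x[2])]]))
print(onz("top",(uu.mean()+270,vv.mean()+200),.12), iv@(onz("top",(uu.mean()+270,vv.mean()+200),.12)[:2]-r2.x[:2]))
PP=P.reshape(400,640,3)
for nm,(a,b,e,h) in dict(toaster=(210,300,110,150),can=(352,380,135,163),bottle=(328,352,110,128),cup=(393,420,138,165)).items():
    s=PP[e:h,a:b].reshape(-1,3);print(nm,"h",np.percentile(s[:,2],98)); s=s[s[:,2]>np.percentile(s[:,2],98)-.03]; print(s.min(0),s.max(0))
E
```

```text
[0.55388051 0.03835652 0.27792652] 15.924016470640547
[[-1.9, 0.5], [1.2, 1.1], [2.1, 0.0], [-0.1, -3.5], [0.3, -4.0], [0.0, -0.5], [-0.1, 2.8], [1.2, 1.0], [-2.2, 0.4], [0.3, -0.3], [-2.8, -0.7], [1.5, 0.1]]
616 0.1548770970925617
[0.55346046 0.03682683 0.27616288] 0.004512289934805246
ring px 288.13793103448273 231.25
[0.46562151 0.12378553 0.12      ] [-0.06079995  0.10761442]
toaster h 0.18748153444491866
[0.38460696 0.00741633 0.15748164] [0.8468694  0.36342475 1.33690798]
can h 0.09211856200724818
[ 0.38460696 -0.17242758  0.06276167] [0.7804458  0.00741633 1.33690798]
bottle h 0.13912025073145834
[ 0.83439357 -0.08385871  0.10917498] [ 0.86339716 -0.01859554  0.18405271]
cup h 0.1020946332334482
[ 0.38460696 -0.31081583  0.07215528] [0.77200311 0.00741633 1.33690798]
```

View pics/ov.png

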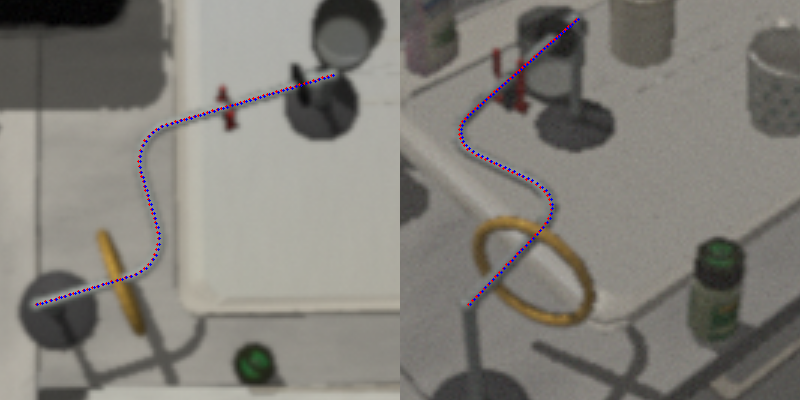

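```bash
cat >> h.py <<'E'
X=(np.array([.5535,.037]),.276)
def path(s):  # s mm from start -> rail xy(mm), heading in rail deg
    q=np.pi*20
    if s<100: return (-70,190-s),-90
    s-=100
    if s<q: a=s/40; return (-30-40*np.cos(a),90-40*np.sin(a)),-90+np.degrees(a)
    s-=q
    if s<60: return (-30+s,50),0
    s-=60
    if s<q: a=s/40; return (30+40*np.sin(a),10+40*np.cos(a)),-np.degrees(a)
    s-=q; return (70,10-s),-90
def pose(s):
    p,h=path(s); w=T(*X)(np.array([[p[0]/1e3,p[1]/1e3,.125]]))[0]*1e3
    return w,h+np.degrees(X[1])+90   # tool y heading (mod 180)
def rinv(w):
    c,s=np.cos(X[1]),np.sin(X[1]); return np.array([[c,s],[-s,c]])@(np.asarray(w)[:2]-X[0])
E
python3 - <<'E'
from h import *
s=manip.get_state();print(s["ee_pos"],np.round(s["eef_rot"],3),s["finger_gap"],s["wrist_force"],s["time"])
R=s["eef_rot"];print("ytool heading",np.degrees(np.arctan2(R[1][1],R[0][1])))
for k in(0,40,50,60): print(k,pose(k))
E
```

```text
[ 0.2445694  -0.60222264  0.21459788] [[ 0.927  0.376 -0.   ]
 [ 0.376 -0.927  0.   ]
 [-0.    -0.    -1.   ]] 0.9990553889252988 [-0.23470063 -0.06268762 -0.70685808] 1.1
ytool heading -67.89764682365137
0 (array([434.37252515, 200.73345637, 125.        ]), np.float64(15.813635145610718))
40 (array([445.2728942 , 162.24732959, 125.        ]), np.float64(15.813635145610718))
50 (array([447.99798646, 152.6257979 , 125.        ]), np.float64(15.813635145610718))
60 (array([450.72307872, 143.0042662 , 125.        ]), np.float64(15.813635145610718))
```

Emit:
move_arm(gripper=[91.9, 91.9, 91.9, 91.9, 91.9, 91.9, 91.9, 91.9, 91.9, 91.9], linear=[[20, 30, 0], [20, 35, 0], [20, 35, 0], [20, 35, 0], [20, 35, 0], [20, 35, 0], [20, 35, 0], [20, 35, 0], [20, 35, 0], [20, 35, 0]], twist=[4.2, 4.2, 4.2, 4.2, 4.2, 4.2, 4.2, 4.2, 4.2, 4.2])

```text
time: 1.93
ee_pos: [0.4452, -0.2556, 0.215]
eef_rot: [[0.434, 0.901, 0.001], [0.901, -0.434, -0.001], [-0.0, 0.001, -1.0]]
wrist_force: [1.5, -1.1, 1.0]
finger_gap: 1.002
finger_force: 0.0
```

Emit:
move_arm(gripper=[91.9, 91.9, 91.9, 91.9, 91.9, 91.9, 91.9, 91.9, 91.9, 91.9], linear=[[0, 41, 0], [0, 41, 0], [0, 41, 0], [0, 41, 0], [0, 41, 0], [0, 41, 0], [0, 41, 0], [0, 41, 0], [0, 41, 0], [0, 41, 0]], twist=[4.2, 4.2, 4.2, 4.2, 4.2, 4.2, 4.2, 4.2, 4.2, 3.9])

```text
time: 2.77
ee_pos: [0.4444, 0.1545, 0.2151]
eef_rot: [[-0.275, 0.961, 0.001], [0.961, 0.275, -0.0], [-0.001, 0.001, -1.0]]
wrist_force: [1.1, 0.2, -0.5]
finger_gap: 1.003
finger_force: 0.0
```

Emit:
move_arm(gripper=[91.9, 91.9], linear=[[0, 0, 0], [0, 0, 0]], twist=[0, 0])

```text
time: 2.93
ee_pos: [0.4441, 0.1551, 0.2148]
eef_rot: [[-0.277, 0.961, 0.0], [0.961, 0.277, 0.001], [0.001, 0.0, -1.0]]
wrist_force: [-0.1, -0.9, 0.3]
finger_gap: 1.002
finger_force: 0.0
```

```bash
python3 - <<'E'
from h import *
s=manip.get_state();print(s["ee_pos"],s["joint_pos"],s["time"]);R=s["eef_rot"];print("ytool heading",np.degrees(np.arctan2(R[1][1],R[0][1])),np.round(s["wrist_force"],1))
print(pose(42))
im,d=manip.grab_frame("wrist");im=im[:,:,::-1].copy()
for p in proj("wrist",T(*X)(line())): 
    if abs(p).max()<2000: cv2.circle(im,tuple(int(k) for k in p),1,(0,0,255),-1)
cv2.imwrite("pics/w1.png",im)
E
```

```text
[0.44412256 0.15510823 0.21478042] [ 0.21846589  0.24199627 -0.7059784   1.99187671  0.18861583  0.9718577
 -0.29933605] 2.9333
ytool heading 16.084644292869154 [-0.1 -0.9  0.3]
(array([445.81791265, 160.32302325, 125.        ]), np.float64(15.813635145610718))
```

View pics/w1.png

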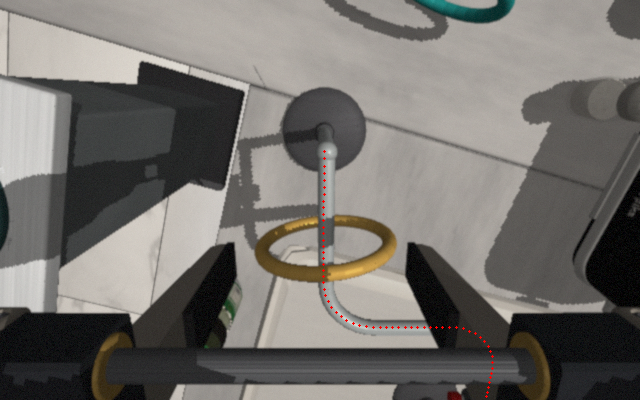

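```bash
python3 - <<'E'
from h import *
print("ring top",rinv(onz("wrist",(325,272),.165)), "ring centre",rinv(onz("wrist",(325,248),.107)))
E
```

```text
ring top [-0.06928015  0.10724024] ring centre [-0.0684961   0.09908899]
```

Emit:
move_arm(gripper=[91.9, 91.9, 91.9, 91.9, 91.9, 91.9], linear=[[2.5, 3, 0], [0, 0, -25], [0, 0, -25], [0, 0, -25], [0, 0, -15], [0, 0, 0]], twist=[0, 0, 0, 0, 0, 0])

```text
time: 3.48
ee_pos: [0.4455, 0.1531, 0.1218]
eef_rot: [[-0.269, 0.963, -0.006], [0.963, 0.269, -0.002], [-0.001, -0.006, -1.0]]
wrist_force: [0.2, -0.7, 0.2]
finger_gap: 1.001
finger_force: 0.0
```

```bash
cat > plan.py <<'E'
import sys
from h import *
s=manip.get_state();p=np.array(s["ee_pos"])*1e3;R=s["eef_rot"];h=np.degrees(np.arctan2(R[1][1],R[0][1]))
r=rinv(p[:2]/1e3)*1e3
ss=np.arange(0,480,.5);D=[np.hypot(*(pose(k)[0][:2]-p[:2])) for k in ss];k0=ss[np.argmin(D)]
print("t",s["time"],"rail",np.round(r,1),"s",k0,"off",round(min(D),1),"h",round(h,1),"z",p[2].round(1),"F",np.round(s["wrist_force"],1),"F.heading",round(float(np.dot(s["wrist_force"][:2],[np.sin(np.radians(h)),-np.cos(np.radians(h))])),1))
L=[float(a) for a in sys.argv[1:]] # step lengths
a=p;ha=h;k=k0;lin=[];tw=[]
for d in L:
    k+=d;w=pose(k)[0];b=pose(k+8)[1];lin.append(np.round(w-a,1).tolist());tw.append(round(b-ha,1));a,ha=w,b
print("lin",lin,"\ntw",tw,"end s",k,"ring rail",path(k+16)[0])
E
python3 plan.py 6 6 6 6 6 6 4 4 4 4; python3 - <<'E'
E
```

```text
t 3.4833 rail [-72.3 141.1] s 49.0 off 2.3 h 15.6 z 121.8 F [ 0.2 -0.7  0.2] F.heading 0.7
lin [[3.9, -5.3, 3.2], [1.6, -5.8, 0.0], [1.6, -5.8, 0.0], [1.6, -5.8, 0.0], [1.6, -5.8, 0.0], [1.6, -5.8, 0.0], [1.1, -3.8, 0.0], [1.1, -3.8, 0.0], [1.1, -3.8, 0.0], [1.1, -3.8, 0.0]] 
tw [np.float64(0.2), np.float64(0.0), np.float64(0.0), np.float64(0.0), np.float64(0.0), np.float64(0.0), np.float64(0.0), np.float64(1.4), np.float64(5.7), np.float64(5.7)] end s 101.0 ring rail (np.float64(-66.44154931816135), np.float64(73.507168730263))
```

Emit:
move_arm(gripper=[91.9, 91.9, 91.9, 91.9, 91.9, 91.9, 91.9], linear=[[3.5, -5, 1], [1.6, -5.8, 0], [1.6, -5.8, 0], [1.6, -5.8, 0], [1.6, -5.8, 0], [1.6, -5.8, 0], [1.1, -3.8, 0]], twist=[0.2, 0, 0, 0, 0, 0, 0])

```text
time: 4.07
ee_pos: [0.4602, 0.1172, 0.126]
eef_rot: [[-0.275, 0.962, 0.001], [0.962, 0.275, 0.0], [-0.0, 0.001, -1.0]]
wrist_force: [-0.4, 1.8, 0.7]
finger_gap: 1.0
finger_force: 0.8
```

```bash
python3 plan.py 4 4 4 4 4 4 4 4 4 4
```

```text
t 4.0667 rail [-67.9 102.6] s 87.5 off 2.1 h 15.9 z 126.0 F [-0.4  1.8  0.7] F.heading -1.9
lin [[-0.9, -4.5, -1.0], [1.1, -3.8, 0.0], [1.1, -3.8, 0.0], [1.2, -3.8, 0.0], [1.6, -3.7, 0.0], [2.0, -3.5, 0.0], [2.3, -3.3, 0.0], [2.6, -3.0, 0.0], [2.9, -2.7, 0.0], [3.2, -2.4, 0.0]] 
tw [np.float64(-0.1), np.float64(5.0), np.float64(5.7), np.float64(5.7), np.float64(5.7), np.float64(5.7), np.float64(5.7), np.float64(5.7), np.float64(5.7), np.float64(5.7)] end s 127.5 ring rail (np.float64(-48.5880194634593), np.float64(54.581282738839086))
```

Emit:
move_arm(gripper=[91.9, 91.9, 91.9, 91.9, 91.9, 91.9, 91.9, 91.9], linear=[[0, -4.2, 0], [1.1, -3.8, 0], [1.1, -3.8, 0], [1.2, -3.8, 0], [1.6, -3.7, 0], [2, -3.5, 0], [2.3, -3.3, 0], [2.6, -3, 0]], twist=[0, 5, 5.7, 5.7, 5.7, 5.7, 5.7, 5.7])

```text
time: 4.73
ee_pos: [0.4712, 0.0887, 0.1256]
eef_rot: [[-0.824, 0.566, -0.001], [0.566, 0.824, -0.0], [0.0, -0.0, -1.0]]
wrist_force: [-1.1, 0.3, -0.0]
finger_gap: 1.0
finger_force: 0.8
```

```bash
python3 plan.py 4 4 4 4 4 4 4 4 4 4; python3 - <<'E'
from h import *
im,d=manip.grab_frame("scene");cv2.imwrite("pics/s2.png",cv2.resize(im[130:330,210:450,::-1],None,fx=3,fy=3))
E
```

```text
t 4.7333 rail [-65.1  72.2] s 119.0 off 0.7 h 55.5 z 125.6 F [-1.1  0.3 -0. ] F.heading -1.1
lin [[2.5, -3.4, -0.6], [3.1, -2.5, 0.0], [3.4, -2.2, 0.0], [3.6, -1.8, 0.0], [3.7, -1.4, 0.0], [3.9, -1.1, 0.0], [3.9, -0.7, 0.0], [4.0, -0.3, 0.0], [4.0, 0.1, 0.0], [4.0, 0.5, 0.0]] 
tw [np.float64(4.7), np.float64(5.7), np.float64(5.7), np.float64(5.7), np.float64(5.7), np.float64(5.7), np.float64(5.7), np.float64(5.7), np.float64(5.5), np.float64(0.0)] end s 159.0 ring rail (np.float64(-17.831853071795862), 50)
```

View pics/s2.png

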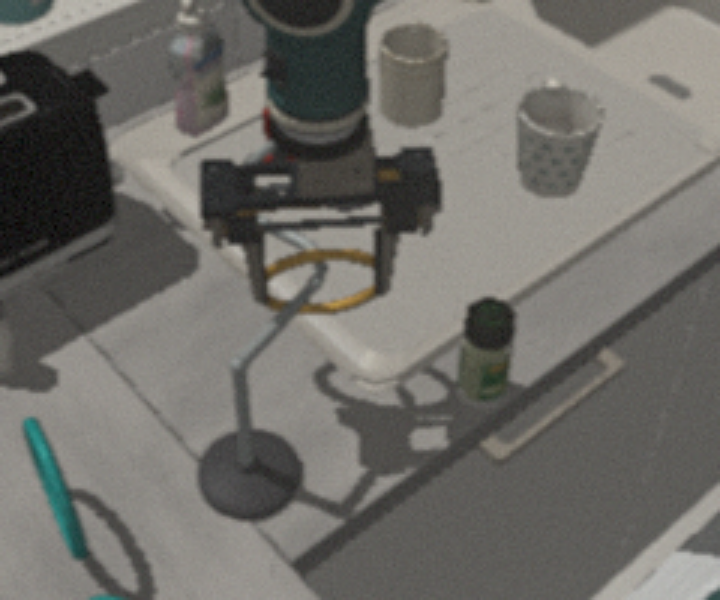

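The ring is on the first bend, caught between both fingers at about (320,285). It leans a little with its top trailing, and the bystanders have not moved.

Emit:
move_arm(gripper=[91.9, 91.9, 91.9, 91.9, 91.9, 91.9, 91.9, 91.9, 91.9, 91.9], linear=[[2.5, -3, -0.5], [3.1, -2.5, 0], [3.4, -2.2, 0], [3.6, -1.8, 0], [3.7, -1.4, 0], [3.9, -1.1, 0], [3.9, -0.7, 0], [4, -0.3, 0], [4, 0.1, 0], [4, 0.5, 0]], twist=[4.7, 5.7, 5.7, 5.7, 5.7, 5.7, 5.7, 5.7, 5.5, 0])

```text
time: 5.62
ee_pos: [0.507, 0.076, 0.1246]
eef_rot: [[-0.964, -0.264, -0.002], [-0.264, 0.964, -0.0], [0.002, 0.0, -1.0]]
wrist_force: [-2.8, 0.3, 1.4]
finger_gap: 1.001
finger_force: 1.0
```

```bash
python3 plan.py 5 5 5 5 5 4 4 4 4 4
```

```text
t 5.6167 rail [-34.1  50.2] s 158.5 off 0.2 h 105.3 z 124.6 F [-2.8  0.3  1.4] F.heading -2.6
lin [[4.7, 1.1, 0.4], [4.8, 1.4, 0.0], [4.8, 1.4, 0.0], [4.8, 1.4, 0.0], [4.8, 1.4, 0.0], [3.8, 1.1, 0.0], [3.8, 1.1, 0.0], [3.8, 1.1, 0.0], [3.8, 1.1, 0.0], [3.8, 1.1, 0.0]] 
tw [np.float64(0.5), np.float64(0.0), np.float64(0.0), np.float64(0.0), np.float64(0.0), np.float64(0.0), np.float64(0.0), np.float64(0.0), np.float64(0.0), np.float64(0.0)] end s 203.5 ring rail (np.float64(26.668146928204138), 50)
```

Emit:
move_arm(gripper=[91.9, 91.9, 91.9, 91.9, 91.9, 91.9, 91.9, 91.9, 91.9, 91.9], linear=[[4.7, 1.1, 0.4], [4.8, 1.4, 0], [4.8, 1.4, 0], [4.8, 1.4, 0], [4.8, 1.4, 0], [4.8, 1.4, 0], [4.8, 1.4, 0], [3.8, 1.1, 0], [3.8, 1.1, 0], [3.8, 1.1, 0]], twist=[0.5, 0, 0, 0, 0, 0, 0, 0, 0, 0])

```text
time: 6.45
ee_pos: [0.5528, 0.0894, 0.1254]
eef_rot: [[-0.962, -0.272, -0.0], [-0.272, 0.962, 0.0], [0.0, 0.0, -1.0]]
wrist_force: [-1.3, -0.4, 0.4]
finger_gap: 1.001
finger_force: 0.5
```

```bash
python3 plan.py 4 4 4 4 4 4 4 4 4 4; python3 - <<'E'
from h import *
im,d=manip.grab_frame("scene");cv2.imwrite("pics/s3.png",cv2.resize(im[130:330,210:450,::-1],None,fx=3,fy=3))
E
```

```text
t 6.45 rail [13.7 50.6] s 206.5 off 0.6 h 105.8 z 125.4 F [-1.3 -0.4  0.4] F.heading -1.4
lin [[4.0, 0.5, -0.4], [3.8, 1.1, 0.0], [3.8, 1.1, 0.0], [3.8, 1.1, 0.0], [3.9, 0.9, 0.0], [4.0, 0.5, 0.0], [4.0, 0.1, 0.0], [4.0, -0.3, 0.0], [3.9, -0.7, 0.0], [3.9, -1.0, 0.0]] 
tw [np.float64(0.0), np.float64(0.0), np.float64(-5.3), np.float64(-5.7), np.float64(-5.7), np.float64(-5.7), np.float64(-5.7), np.float64(-5.7), np.float64(-5.7), np.float64(-5.7)] end s 246.5 ring rail (np.float64(63.47838212313177), np.float64(31.890589997018605))
```

View pics/s3.png

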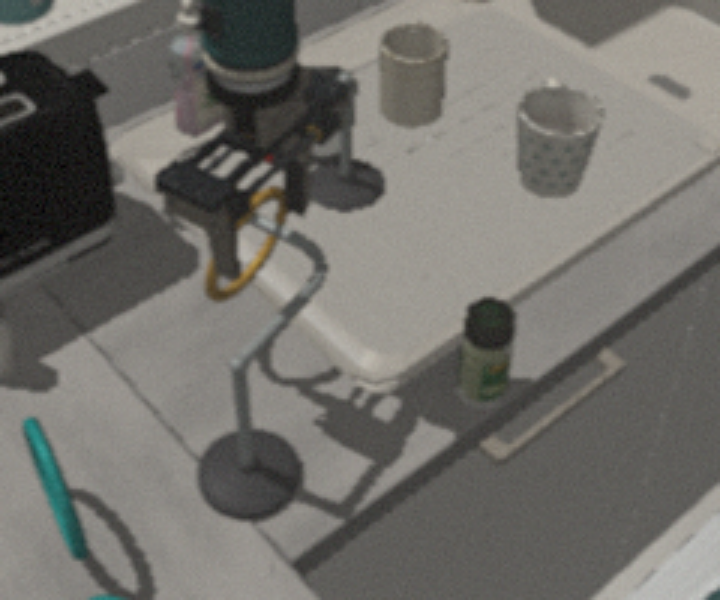

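The ring is on the middle leg ahead of both fingers, spanning (210,290) to (285,195), and is still being pushed.

Emit:
move_arm(gripper=[91.9, 91.9, 91.9, 91.9, 91.9, 91.9, 91.9, 91.9, 91.9, 91.9], linear=[[4, 0.7, -0.4], [3.8, 1.1, 0], [3.8, 1.1, 0], [3.8, 1.1, 0], [3.9, 0.9, 0], [4, 0.5, 0], [4, 0.1, 0], [4, -0.3, 0], [3.9, -0.7, 0], [3.9, -1, 0]], twist=[0, 0, -5.3, -5.7, -5.7, -5.7, -5.7, -5.7, -5.7, -5.7])

```text
time: 7.33
ee_pos: [0.5921, 0.0932, 0.1252]
eef_rot: [[-0.869, 0.495, 0.001], [0.495, 0.869, 0.001], [-0.0, 0.001, -1.0]]
wrist_force: [-0.2, 0.5, -1.0]
finger_gap: 0.998
finger_force: 0.3
```

```bash
python3 plan.py 4 4 4 4 4 4 4 4 4 4
```

```text
t 7.3333 rail [52.5 43.5] s 246.5 off 0.4 h 60.3 z 125.2 F [-0.2  0.5 -1. ] F.heading -0.4
lin [[3.7, -1.8, -0.2], [3.6, -1.8, 0.0], [3.4, -2.1, 0.0], [3.1, -2.5, 0.0], [2.9, -2.8, 0.0], [2.6, -3.0, 0.0], [2.3, -3.3, 0.0], [1.9, -3.5, 0.0], [1.6, -3.7, 0.0], [1.2, -3.8, 0.0]] 
tw [np.float64(-5.6), np.float64(-5.7), np.float64(-5.7), np.float64(-5.7), np.float64(-5.7), np.float64(-5.7), np.float64(-5.7), np.float64(-4.5), np.float64(0.0), np.float64(0.0)] end s 286.5 ring rail (70, np.float64(-6.836293856408261))
```

Emit:
move_arm(gripper=[91.9, 91.9, 91.9, 91.9, 91.9, 91.9, 91.9, 91.9, 91.9, 91.9], linear=[[3.7, -1.5, -0.2], [3.6, -1.8, 0], [3.4, -2.1, 0], [3.1, -2.5, 0], [2.9, -2.8, 0], [2.6, -3, 0], [2.3, -3.3, 0], [1.9, -3.5, 0], [1.6, -3.7, 0], [1.2, -3.8, 0]], twist=[-5.6, -5.7, -5.7, -5.7, -5.7, -5.7, -5.7, -4.5, 0, 0])

```text
time: 8.17
ee_pos: [0.6184, 0.0651, 0.125]
eef_rot: [[-0.284, 0.959, 0.001], [0.959, 0.284, 0.0], [0.0, 0.001, -1.0]]
wrist_force: [0.2, 0.8, -0.0]
finger_gap: 0.998
finger_force: 0.5
```

```bash
python3 plan.py 4 4 4 4 4 4 4 4 4 4; python3 - <<'E'
from h import *
im,d=manip.grab_frame("top");im2,d=manip.grab_frame("wrist");a=cv2.resize(im[140:240,270:370,::-1],(400,400))
cv2.imwrite("pics/s4.png",np.hstack([a,im2[:,120:520,::-1]]))
E
```

```text
t 8.1667 rail [70.1  9.3] s 286.5 off 0.2 h 16.5 z 125.0 F [ 0.2  0.8 -0. ] F.heading -0.7
lin [[1.0, -4.0, 0.0], [1.1, -3.8, 0.0], [1.1, -3.8, 0.0], [1.1, -3.8, 0.0], [1.1, -3.8, 0.0], [1.1, -3.8, 0.0], [1.1, -3.8, 0.0], [1.1, -3.8, 0.0], [1.1, -3.8, 0.0], [1.1, -3.8, 0.0]] 
tw [np.float64(-0.7), np.float64(0.0), np.float64(0.0), np.float64(0.0), np.float64(0.0), np.float64(0.0), np.float64(0.0), np.float64(0.0), np.float64(0.0), np.float64(0.0)] end s 326.5 ring rail (70, np.float64(-46.83629385640826))
```

View pics/s4.png

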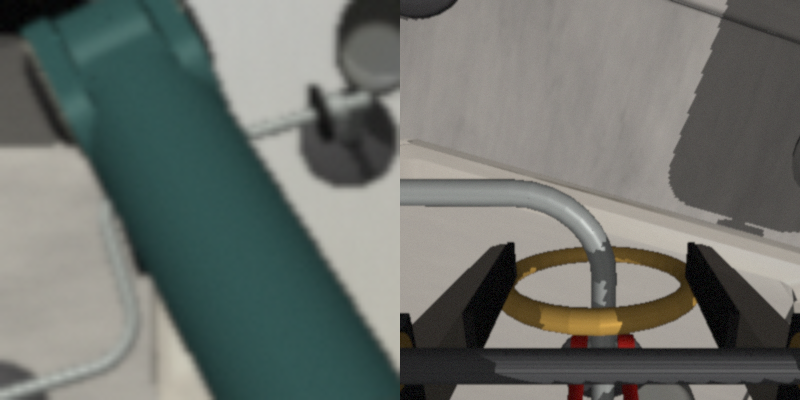

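The ring is square across both fingers at wrist (600,290) on the last leg, with the red keeper just beyond at (600,350).

Emit:
move_arm(gripper=[91.9, 91.9, 91.9, 91.9, 91.9, 91.9, 91.9, 91.9, 91.9, 91.9], linear=[[1, -4, 0], [1.1, -3.8, 0], [1.1, -3.8, 0], [1.1, -3.8, 0], [1.1, -3.8, 0], [1.1, -3.8, 0], [1.1, -3.8, 0], [0.8, -2.9, 0], [0.8, -2.9, 0], [0.8, -2.9, 0]], twist=[-0.7, 0, 0, 0, 0, 0, 0, 0, 0, 0])

```text
time: 9.1
ee_pos: [0.628, 0.029, 0.1249]
eef_rot: [[-0.269, 0.963, 0.0], [0.963, 0.269, 0.0], [0.0, 0.0, -1.0]]
wrist_force: [-0.3, 1.4, -0.1]
finger_gap: 1.004
finger_force: 0.4
```

```bash
python3 plan.py 3 3 3 3 3 3 3 3 3 3
```

```text
t 9.1 rail [ 69.5 -28. ] s 323.5 off 0.5 h 15.6 z 124.9 F [-0.3  1.4 -0.1] F.heading -1.5
lin [[1.2, -2.6, 0.1], [0.8, -2.9, 0.0], [0.8, -2.9, 0.0], [0.8, -2.9, 0.0], [0.8, -2.9, 0.0], [0.8, -2.9, 0.0], [0.8, -2.9, 0.0], [0.8, -2.9, 0.0], [0.8, -2.9, 0.0], [0.8, -2.9, 0.0]] 
tw [np.float64(0.2), np.float64(0.0), np.float64(0.0), np.float64(0.0), np.float64(0.0), np.float64(0.0), np.float64(0.0), np.float64(0.0), np.float64(0.0), np.float64(0.0)] end s 353.5 ring rail (70, np.float64(-73.83629385640826))
```

Emit:
move_arm(gripper=[91.9, 91.9, 91.9, 91.9, 91.9, 91.9, 91.9, 91.9, 91.9, 91.9], linear=[[0.9, -2.8, 0], [0.8, -2.9, 0], [0.8, -2.9, 0], [0.8, -2.9, 0], [0.8, -2.9, 0], [0.8, -2.9, 0], [0.8, -2.9, 0], [0.8, -2.9, 0], [0.8, -2.9, 0], [0.8, -2.9, 0]], twist=[0.2, 0, 0, 0, 0, 0, 0, 0, 0, 0])

```text
time: 9.93
ee_pos: [0.6361, 0.0054, 0.126]
eef_rot: [[-0.276, 0.961, 0.001], [0.961, 0.276, 0.006], [0.005, 0.003, -1.0]]
wrist_force: [-2.0, 10.9, 5.1]
finger_gap: 1.001
finger_force: 5.9
```

```bash
python3 plan.py 3 3 3 3 3 3 3 3 3 3; python3 - <<'E'
from h import *
im,d=manip.grab_frame("scene");im2,d=manip.grab_frame("wrist");a=cv2.resize(im[140:240,260:360,::-1],(400,400))
cv2.imwrite("pics/s5.png",np.hstack([a,im2[:,120:520,::-1]]))
E
```

```text
t 9.9333 rail [ 70.9 -53. ] s 348.5 off 0.9 h 16.0 z 126.0 F [-2.  10.9  5.1] F.heading -11.0
lin [[-0.1, -3.0, -1.0], [0.8, -2.9, 0.0], [0.8, -2.9, 0.0], [0.8, -2.9, 0.0], [0.8, -2.9, 0.0], [0.8, -2.9, 0.0], [0.8, -2.9, 0.0], [0.8, -2.9, 0.0], [0.8, -2.9, 0.0], [0.8, -2.9, 0.0]] 
tw [np.float64(-0.2), np.float64(0.0), np.float64(0.0), np.float64(0.0), np.float64(0.0), np.float64(0.0), np.float64(0.0), np.float64(0.0), np.float64(0.0), np.float64(0.0)] end s 378.5 ring rail (70, np.float64(-98.83629385640826))
```

View pics/s5.png

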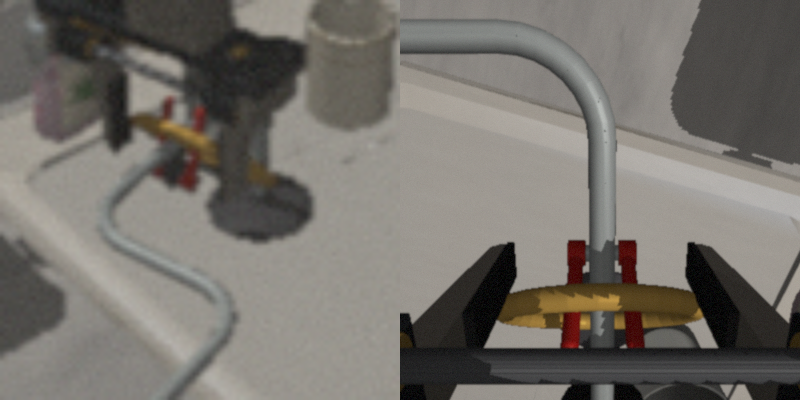

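The keeper is leaning under the ring (prongs at wrist (575–630, 290)) and the ring is square on both fingers. I keep pushing.

Emit:
move_arm(gripper=[91.9, 91.9, 91.9, 91.9, 91.9, 91.9], linear=[[0.6, -2.9, 0], [0.8, -2.9, 0], [0.8, -2.9, 0], [0.8, -2.9, 0], [0.8, -2.9, 0], [0.8, -2.9, 0]], twist=[0, 0, 0, 0, 0, 0])

```text
time: 10.53
ee_pos: [0.6412, -0.0114, 0.1262]
eef_rot: [[-0.276, 0.961, 0.002], [0.961, 0.276, 0.006], [0.005, 0.004, -1.0]]
wrist_force: [-2.5, 10.6, 4.4]
finger_gap: 0.999
finger_force: 6.0
```

```bash
python3 plan.py 3 3 3
```

```text
t 10.5333 rail [ 71.1 -70.5] s 366.0 off 1.2 h 16.0 z 126.2 F [-2.5 10.6  4.4] F.heading -10.9
lin [[-0.3, -3.0, -1.2], [0.8, -2.9, 0.0], [0.8, -2.9, 0.0]] 
tw [np.float64(-0.2), np.float64(0.0), np.float64(0.0)] end s 375.0 ring rail (70, np.float64(-95.33629385640826))
```

Emit:
move_arm(gripper=[91.9, 91.9, 91.9, 91.9, 91.9], linear=[[0.6, -2.9, 0], [0.8, -2.9, 0], [0.8, -2.9, 0], [0.8, -2.9, 0], [0.8, -2.9, 0]], twist=[0, 0, 0, 0, 0])

```text
time: 10.95
ee_pos: [0.6451, -0.0272, 0.126]
eef_rot: [[-0.276, 0.961, 0.002], [0.961, 0.276, 0.005], [0.004, 0.003, -1.0]]
wrist_force: [-0.3, 8.0, 1.5]
finger_gap: 1.002
finger_force: 4.6
```

```bash
python3 plan.py 2 2 2
```

```text
t 10.95 rail [ 70.7 -86.8] s 382.5 off 0.7 h 16.0 z 126.0 F [-0.3  8.   1.5] F.heading -7.8
lin [[-0.1, -2.2, -1.0], [0.5, -1.9, 0.0], [0.5, -1.9, 0.0]] 
tw [np.float64(-0.2), np.float64(0.0), np.float64(0.0)] end s 388.5 ring rail (70, np.float64(-108.83629385640826))
```

Emit:
move_arm(gripper=[91.9, 91.9, 91.9, 91.9], linear=[[0.5, -2, 0], [0.5, -2, 0], [0.5, -2, 0], [0.5, -2, 0]], twist=[0, 0, 0, 0])

```text
time: 11.28
ee_pos: [0.6467, -0.0401, 0.1251]
eef_rot: [[-0.273, 0.962, 0.001], [0.962, 0.273, -0.001], [-0.001, 0.0, -1.0]]
wrist_force: [0.4, 1.0, -0.5]
finger_gap: 1.001
finger_force: 1.0
```

```bash
python3 plan.py 2 2 2;python3 - <<'E'
from h import *
im,d=manip.grab_frame("scene");im2,d=manip.grab_frame("wrist");a=cv2.resize(im[130:230,270:370,::-1],(400,400))
cv2.imwrite("pics/s6.png",np.hstack([a,im2[:,120:520,::-1]]))
E
```

```text
t 11.2833 rail [ 68.7 -99.6] s 395.5 off 1.3 h 15.8 z 125.1 F [ 0.4  1.  -0.5] F.heading -0.9
lin [[1.9, -1.8, -0.1], [0.5, -1.9, 0.0], [0.5, -1.9, 0.0]] 
tw [np.float64(-0.0), np.float64(0.0), np.float64(0.0)] end s 401.5 ring rail (70, np.float64(-121.83629385640825))
```

View pics/s6.png

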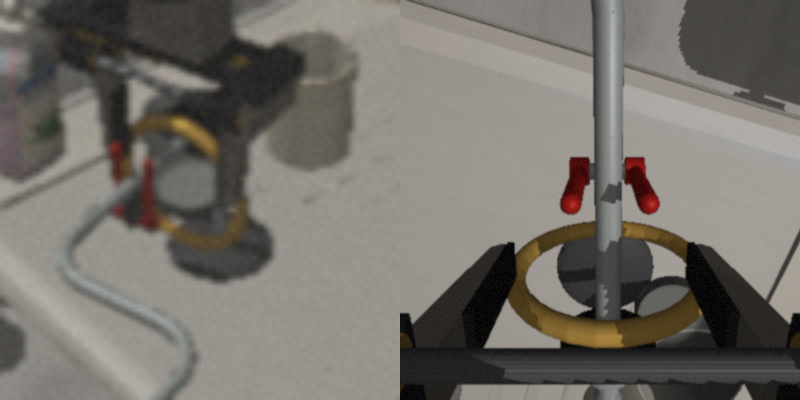

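The keeper has sprung upright (prongs at wrist (575,190) and (645,190)). The ring is past it, with the black stop just ahead, so I feel for the stop gently.

Emit:
move_arm(gripper=[91.9, 91.9, 91.9, 91.9, 91.9], linear=[[0.8, -1, 0], [0.5, -1, 0], [0.3, -1, 0], [0.3, -1, 0], [0.3, -1, 0]], twist=[0, 0, 0, 0, 0])

```text
time: 11.8
ee_pos: [0.6486, -0.0447, 0.1248]
eef_rot: [[-0.272, 0.962, -0.0], [0.962, 0.272, 0.0], [0.0, -0.0, -1.0]]
wrist_force: [-0.2, 1.0, -1.0]
finger_gap: 1.003
finger_force: 0.2
```

```bash
python3 plan.py 2
```

```text
t 11.8 rail [  69.2 -104.5] s 400.0 off 0.8 h 15.8 z 124.8 F [-0.2  1.  -1. ] F.heading -1.0
lin [[1.2, -1.6, 0.2]] 
tw [np.float64(0.0)] end s 402.0 ring rail (70, np.float64(-122.33629385640825))
```

Emit:
move_arm(gripper=[91.9, 91.9, 91.9, 91.9], linear=[[0.3, -1, 0], [0.3, -1, 0], [0.3, -1, 0], [0, 0, 0]], twist=[0, 0, 0, 0])

```text
time: 12.13
ee_pos: [0.6495, -0.0478, 0.1248]
eef_rot: [[-0.272, 0.962, -0.0], [0.962, 0.272, -0.0], [-0.0, -0.0, -1.0]]
wrist_force: [-0.3, 0.1, -0.7]
finger_gap: 1.0
finger_force: 0.3
```

Emit:
move_arm(gripper=[91.9, 91.9, 91.9], linear=[[0.3, -1, 0], [0.3, -1, 0], [0, 0, 0]], twist=[0, 0, 0])

```text
time: 12.38
ee_pos: [0.6502, -0.0496, 0.1248]
eef_rot: [[-0.272, 0.962, 0.0], [0.962, 0.272, 0.0], [0.0, 0.0, -1.0]]
wrist_force: [0.0, 1.3, 0.1]
finger_gap: 1.001
finger_force: 0.6
```

Emit:
move_arm(gripper=[91.9, 91.9, 91.9], linear=[[0.3, -1, 0], [0.3, -1, 0], [0, 0, 0]], twist=[0, 0, 0])

```text
time: 12.63
ee_pos: [0.6508, -0.0514, 0.1249]
eef_rot: [[-0.272, 0.962, -0.0], [0.962, 0.272, 0.0], [0.0, 0.0, -1.0]]
wrist_force: [-0.1, 1.2, -0.6]
finger_gap: 1.001
finger_force: 1.1
```

Emit:
move_arm(gripper=[91.9, 91.9], linear=[[0.3, -1, 0], [0, 0, 0]], twist=[0, 0])

```text
time: 12.8
ee_pos: [0.6509, -0.0518, 0.1249]
eef_rot: [[-0.273, 0.962, -0.0], [0.962, 0.273, 0.001], [0.001, -0.0, -1.0]]
wrist_force: [-0.2, 2.8, -0.4]
finger_gap: 1.002
finger_force: 1.6
```

Contact is building, so I go on by 1 mm at a time.

Emit:
move_arm(gripper=[91.9, 91.9], linear=[[0.3, -1, 0], [0, 0, 0]], twist=[0, 0])

```text
time: 12.97
ee_pos: [0.6509, -0.052, 0.1248]
eef_rot: [[-0.273, 0.962, -0.001], [0.962, 0.273, 0.002], [0.002, -0.0, -1.0]]
wrist_force: [-1.8, 4.7, 0.3]
finger_gap: 0.998
finger_force: 2.4
```

Emit:
move_arm(gripper=[91.9, 91.9], linear=[[0.3, -1, 0], [0, 0, 0]], twist=[0, 0])

```text
time: 13.13
ee_pos: [0.651, -0.0522, 0.1248]
eef_rot: [[-0.274, 0.962, -0.001], [0.962, 0.274, 0.003], [0.003, -0.001, -1.0]]
wrist_force: [-2.1, 6.0, -0.1]
finger_gap: 0.999
finger_force: 3.1
```

Emit:
move_arm(gripper=[91.9, 91.9, 91.9, 91.9, 91.9, 91.9, 91.9], linear=[[0.3, -1, 0], [0.3, -1, 0], [0, 0, 0], [0, 0, 0], [0, 0, 0], [0, 0, 0], [0, 0, 0]], twist=[0, 0, 0, 0, 0, 0, 0])

```text
time: 13.72
ee_pos: [0.6511, -0.0524, 0.1248]
eef_rot: [[-0.275, 0.961, -0.002], [0.961, 0.275, 0.004], [0.005, -0.001, -1.0]]
wrist_force: [-3.8, 9.7, 1.0]
finger_gap: 1.003
finger_force: 4.4
```

Emit:
move_arm(gripper=[91.9, 91.9, 91.9, 91.9, 91.9, 91.9], linear=[[-0.8, 3, 0], [-0.8, 3, 0], [-0.8, 3, 0], [-0.8, 3, 0], [-0.8, 3, 0], [0, 0, 0]], twist=[0, 0, 0, 0, 0, 0])

```text
time: 14.22
ee_pos: [0.6483, -0.0414, 0.1251]
eef_rot: [[-0.272, 0.962, 0.0], [0.962, 0.272, -0.0], [-0.0, 0.0, -1.0]]
wrist_force: [0.3, 0.7, -0.4]
finger_gap: 1.0
finger_force: 0.0
```

Emit:
move_arm(gripper=[91.9, 91.9, 91.9, 91.9, 91.9, 91.9, 91.9, 91.9, 91.9], linear=[[0, 0, 5], [0, 0, 10], [0, 0, 20], [0, 0, 25], [0, 0, 25], [0, 0, 25], [0, 0, 0], [0, 0, 0], [0, 0, 0]], twist=[0, 0, 0, 0, 0, 0, 0, 0, 0])

```text
time: 14.97
ee_pos: [0.648, -0.042, 0.235]
eef_rot: [[-0.272, 0.962, -0.0], [0.962, 0.272, -0.001], [-0.0, -0.0, -1.0]]
wrist_force: [-0.0, 0.3, -0.6]
finger_gap: 1.0
finger_force: 0.0
```

```bash
python3 plan.py 2;python3 - <<'E'
from h import *
im,d=manip.grab_frame("scene");im2,d=manip.grab_frame("wrist");a=cv2.resize(im[130:230,270:370,::-1],(400,400))
cv2.imwrite("pics/s7.png",np.hstack([a,im2[:,120:520,::-1]]))
E
```

```text
t 14.9667 rail [  69.4 -101.7] s 397.5 off 0.6 h 15.8 z 235.0 F [-0.   0.3 -0.6] F.heading -0.3
lin [[1.2, -1.9, -110.0]] 
tw [np.float64(0.0)] end s 399.5 ring rail (70, np.float64(-119.83629385640825))
```

View pics/s7.png

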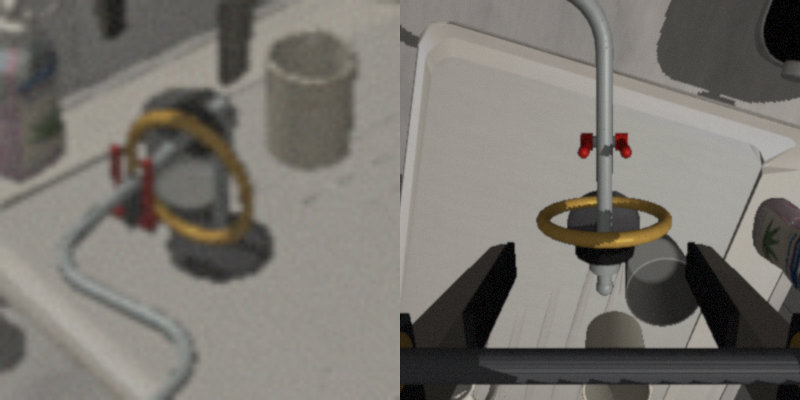

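The ring hangs against the black stop at wrist (605,225), the keeper is upright at (605,145), and the fingers are clear.

```bash
python3 - <<'E'
from h import *
y=rinv(onz("wrist",(325,240),.165));print(y)
if -.142<y[1]<-.108: print(manip.finish_job())
E
```

```text
[ 0.0731098  -0.11945051]
the job is handed in; nothing more can be done
None
```

The brass ring hangs at the end stop after bearing on it at about 10 N at the wrist; the keeper is upright behind it, I saw no bystander move, and I handed the job in at about 15 s (no verdict was returned).

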